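Put the refilled tubs, jar and tin away on the pantry counter

TASK

Put the four refilled containers away: stack each low tub on the tall tub with the same colour of lid, its corner feet fully down in the recesses of that lid, stand the yellow spice jar in the empty bay of the jar tray and the green tea tin in the empty bay of the tin tray. Everything stands upright, and the tall tubs and the jar and tin already in the trays stay where they are. Set each one down before letting go; do not drop it.

Things in the scene. Friction and masses are not known exactly. Their poses are not given: they have to be found in the camera images.
- blue_tub: Low food tub to put away, on the counter: clear box, solid blue lid, 110 (own x) x 62 (own y) x 60 mm high overall, straight sides, 0.2 kg. Origin: centre of its underside, level with the soles of its feet; z up. Four round corner feet, 10 mm wide, 6 mm high, tapered to 7 mm at the sole, at x +-44, y +-20 mm. Same either way round.
- orange_tub: Low food tub to put away, on the counter: clear box, solid orange lid, 110 (own x) x 62 (own y) x 60 mm high overall, straight sides, 0.2 kg. Origin: centre of its underside, level with the soles of its feet; z up. Four round corner feet, 10 mm wide, 6 mm high, tapered to 7 mm at the sole, at x +-44, y +-20 mm. Same either way round.
- blue_base: Tall food tub that stays put (loose, 0.7 kg): clear box, solid blue lid, 110 (own x) x 62 (own y) x 86 mm high overall. Origin: centre of its underside, z up. Lid has 4 corner recesses 16 x 16 mm, 5 mm deep, at x +-44, y +-20 mm, floors 81 mm above the origin, for a low tub's feet (3 mm play each way). A seated low tub's origin is 81 mm above this one, sides in line; unseated, 5 mm higher.
- orange_base: Tall food tub that stays put (loose, 0.7 kg): clear box, solid orange lid, 110 (own x) x 62 (own y) x 86 mm high overall. Origin: centre of its underside, z up. Lid has 4 corner recesses 16 x 16 mm, 5 mm deep, at x +-44, y +-20 mm, floors 81 mm above the origin, for a low tub's feet (3 mm play each way). A seated low tub's origin is 81 mm above this one, sides in line; unseated, 5 mm higher.
- jar: Glass jar of yellow spice with a paper label, a black lid and a yellow dot on it, to put away, standing on the counter: round, 46 mm across up to 66 mm, black lid 41 mm across from 70 mm to the top at 90 mm, 0.16 kg. Origin: centre of its underside, z up.
- tin: Green square tea tin with a brass-coloured lid, to put away, standing on the counter: 48 x 48 mm, 80 mm high, straight sides, 0.14 kg. Origin: centre of its underside, x and y square to its sides, z up.
- jar_tray: Jar tray of brown wood, fixed: 74 (own x) x 143 (own y) x 30 mm high, walls and floor 5 mm thick; two open square bays 64 x 64 mm inside, centred at y +34.5 and -34.5 mm, a round cork pad in each. Origin: centre of its underside, z up. The +y bay is empty, for the yellow jar; in the -y bay stands the red jar. A grip closing along the tray's x clears it.
- tin_tray: Tin tray of white plastic, fixed: 74 (own x) x 143 (own y) x 30 mm high, walls and floor 5 mm thick; two open square bays 64 x 64 mm inside, centred at y +34.5 and -34.5 mm, a square dark rubber pad in each. Origin: centre of its underside, z up. The +y bay is empty, for the green tin; in the -y bay stands the red tin. A grip closing along the tray's x clears it.
- jar_mate: Glass jar of red spice with a paper label, a black lid and a red dot on it, already in the -y bay of the jar tray (loose, to be left there): round, 46 mm across up to 66 mm, black lid 41 mm across from 70 mm to the top at 90 mm, 0.16 kg. Origin: centre of its underside, z up.
- tin_mate: Red square tea tin with a brass-coloured lid, already in the -y bay of the tin tray (loose, to be left there): 48 x 48 mm, 80 mm high, straight sides, 0.14 kg. Origin: centre of its underside, x and y square to its sides, z up.
Mind the look-alikes: they are no part of the job. Leave any pink look-alike of the blue_base alone. What is shaped like the tin but turquoise is not meant.

How it is judged:
At the end, for the whole second after the job is handed in: Each low tub is centred on its colour's tall tub (6 mm, 0.1 rad), feet in the recesses (81 mm up, within 2.5 mm); yellow jar and green tin each stand on the floor of the empty bay of their tray (12 mm of its centre, 3 mm in height); all upright within 0.1 rad, released, at rest (x of blue_tub in the frame of blue_base between -0.006 and 0.006 m and y of blue_tub in the frame of blue_base between -0.006 and 0.006 m and z of blue_tub in the frame of blue_base between 0.0785 and 0.0835 m and angle between the x axis of blue_tub and the x axis of blue_base, either way round below 0.1 rad and linear speed of each of blue_tub, orange_tub, jar, tin below 0.02 m/s and angular speed of each of blue_tub, orange_tub, jar, tin below 0.2 rad/s and angle between each of blue_tub, blue_base, orange_tub, orange_base, jar, tin's own z axis and vertical below 0.1 rad and x of orange_tub in the frame of orange_base between -0.006 and 0.006 m and y of orange_tub in the frame of orange_base between -0.006 and 0.006 m and z of orange_tub in the frame of orange_base between 0.0785 and 0.0835 m and angle between the x axis of orange_tub and the x axis of orange_base, either way round below 0.1 rad and x of jar in the frame of jar_tray between -0.012 and 0.012 m and y of jar in the frame of jar_tray between 0.0225 and 0.0465 m and z of jar in the frame of jar_tray between 0.002 and 0.008 m and x of tin in the frame of tin_tray between -0.012 and 0.012 m and y of tin in the frame of tin_tray between 0.0225 and 0.0465 m and z of tin in the frame of tin_tray between 0.002 and 0.008 m); the robot touches nothing.
It fails at once if a tall tub, or the jar or tin already in a tray, is moved more than 30 mm or tipped by more than about 20 degrees (distance of any of blue_base, orange_base, jar_mate, tin_mate from where it was at the start of the episode above 0.03 m or angle between any of blue_base, orange_base, jar_mate, tin_mate's own z axis and vertical above 0.35 rad).
It fails at once if one of the four containers is dropped: it falls out of the fingers at over 0.7 m/s (about 25 mm) ((contact force between blue_tub and the fingers below 0.05 N and linear speed of blue_tub above 0.7 m/s) or (contact force between orange_tub and the fingers below 0.05 N and linear speed of orange_tub above 0.7 m/s) or (contact force between jar and the fingers below 0.05 N and linear speed of jar above 0.7 m/s) or (contact force between tin and the fingers below 0.05 N and linear speed of tin above 0.7 m/s)).
It also fails if it takes over 131 s, if anything falls off the work surface, if the arm or the gripper's body presses on something with over 40 N, if the wrist force passes 120 N, or if a joint passes its speed limit or range.

ROBOT

A 6-joint arm with a two-finger parallel gripper is mounted at the origin on the work surface. World frame = base frame: x ahead of the robot, y to its left, z up, the work surface at z = 0. Lengths are in m, angles in rad, forces in N, time in s.
With the tool pointing down it reaches from about 0.3 to 0.825 m from the base axis. Payload 5.4 kg.
Tool frame: the origin (TCP) lies at the very end of the fingers, on their centre line; the grasp point (between the pads) lies 19 mm behind it; z points along the fingers, x is the direction in which the jaws open and shut, and the axes are right-handed (so a half turn about z gives the same grasp; the last joint's range is limited). The gripper opens to 92 mm and grips with 3 to 60 N. Pads are 20 mm wide; open, the fingers measure 128 mm over their backs; the gripper's body (75 mm by 189 mm) begins 69 mm behind the grasp point.
Start: joints at [1.086, 0.158, 1.597, -0, 1.386, -0.21], TCP at [0.156, 0.553, 0.191] pointing down, gripper open.
Joint ranges: [-2.91, 2.91], [-0.94, 2.29], [0.18, 2.7], [-1.29, 4.43], [0.17, 2.64], [-3, 3]. Speed limits (rad/s): [2.57, 2.57, 3.14, 3.14, 3.14, 3.14].

INTERFACE

Orientations are given as a rotation vector (axis times angle).
In Python, from workcell import bot gives the robot as it stands. Calls block until the motion is done:
- bot.goto(position, orientation): joint-space move of the TCP to a pose.
- bot.line_to(position, rot=None, max_speed=0.15): straight line of the TCP; rot=None keeps the orientation; max_speed is the mean speed in m/s.
- bot.set_joints(angles): joint-space move.
- bot.set_gripper(opening, newtons=None): opening from 0.0 (shut) to 1.0 (fully open); newtons is the grip in N (None keeps the last); returns when the fingers have stopped.
- bot.hold(seconds).
- bot.inverse_kinematics(position, orientation): joint angles nearest the present ones, or None.
- bot.read_camera(name): name is "scene" or "top"; returns a dict with "pixels" (420x560x3 uint8, blue, green, red), "fx", "fy", "cx", "cy" (pixels), "k1" (the pictures are not rectified: a ray, as slopes to the right and down, at radius r is drawn at 1 + k1 r^2 times it, then the intrinsics apply), "R" (3x3) and "t" (3): a world point X has camera coordinates R X + t. Camera axes: x right, y down, z forward; pixel columns grow to the right and rows downward; lengths in m; the calibration is good to about 2 mm. A picture is of the moment at which its call begins. There is no depth.
A pose or a line that the arm cannot do raises bot.MotionError and nothing moves.
- bot.job_done(): hands the job in, once; it reports no verdict.
Readings, each from a call of its own:
- bot.current_clock(): time.
- bot.current_joints(): joint angles.
- bot.current_joint_vel(): joint speeds.
- bot.current_effort(): joint torques, N m.
- bot.current_ee_pos(): TCP position.
- bot.current_tool_rot(): TCP orientation.
- bot.current_contact_force(): force on the tool from outside, world axes, zero at the start.
- bot.current_ft_torque(): the same for the moment, N m.
- bot.current_opening(): opening from 0.0 (shut) to 1.0 (fully open).
Only numpy, scipy, OpenCV 4.12 (cv2) and the standard library are available. Lean on these libraries where they do the work, as an engineer would, in place of code of your own. Each camera call takes 0.05 s, during which the arm holds its last target. There are 200 camera calls.

## Working session

There is one attempt and no reset: what is moved stays moved. The work goes in short steps, each a Python script; the robot and the scene stay as the last script left them, time stands still between calls to the robot, and variables do not carry over. Pictures are saved under pics/ and viewed, about 12 in all and at most 16, crops included, and the job is handed in when it is done.

```bash
ls; mkdir -p pics; python3 - <<'E'
from workcell import bot
import cv2,numpy as np,pickle
d={}
for n in("top","scene"):
    c=bot.read_camera(n);d[n]=c;cv2.imwrite(f"pics/{n}0.png",c["pixels"])
    R=np.array(c["R"]);print(n,c["fx"],c["cx"],c["cy"],c["k1"],np.round(R,3).tolist(),-R.T@np.array(c["t"]))
pickle.dump(d,open("c0.pkl","wb"));print(bot.current_clock())
E
```

```text
pics
top 414.57423017221106 279.8785347010837 202.59837032402785 -0.022727512114184938 [[0.022, -0.999, -0.027], [-0.995, -0.019, -0.1], [0.1, 0.029, -0.995]] [ 0.35545311 -0.075425    1.13728559]
scene 501.45735561102873 283.68562462066 216.42237333084736 -0.10582141783150904 [[-0.706, 0.708, 0.014], [0.607, 0.615, -0.504], [-0.365, -0.347, -0.864]] [0.92443312 0.35806934 1.06911353]
0.1
```

View pics/top0.png

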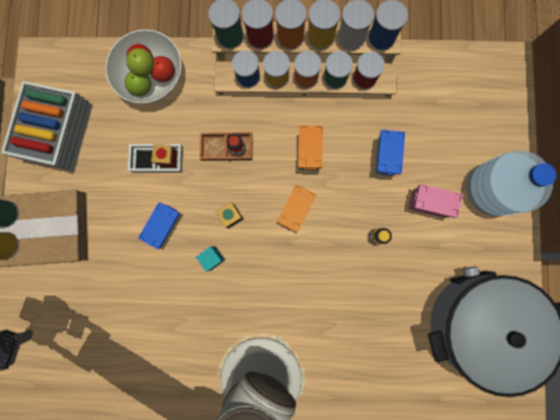

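View pics/scene0.png

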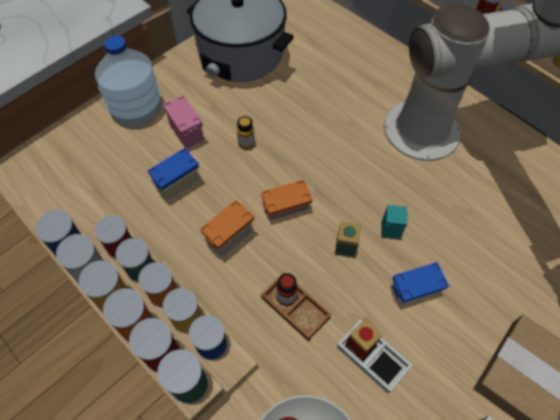

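Top view: blue lids at (159,226) and (391,152), and orange lids at (297,209) and (310,147). The yellow-dot jar is at (383,236). The tin with a green dot at (230,215) is the candidate, and the turquoise one at (209,259) is the look-alike. The pink base at (437,201) is also a look-alike. The lidded tubs still need sorting into low and tall.

```bash
cat > h.py <<'E'
import cv2,numpy as np
def ray(c,uv):
    uv=np.atleast_2d(np.float64(uv))
    p=np.c_[(uv[:,0]-c["cx"])/c["fx"],(uv[:,1]-c["cy"])/c["fy"]];q=p.copy()
    for _ in range(20): q=p/(1+c["k1"]*(q**2).sum(1,keepdims=True))
    R=np.array(c["R"]);return -R.T@np.array(c["t"]),np.c_[q,np.ones(len(q))]@R
def plane(c,uv,z):
    o,d=ray(c,uv);return o+d*((z-o[2])/d[:,2])[:,None]
def tri(cs,uvs):  # closest point of rays
    A=np.zeros((3,3));b=np.zeros(3);P=[]
    for c,uv in zip(cs,uvs):
        o,d=ray(c,uv);d=d[0]/np.linalg.norm(d[0]);M=np.eye(3)-np.outer(d,d);A+=M;b+=M@o
    return np.linalg.solve(A,b)
HSV={"blue":((108,150,90),(122,255,255)),"orange":((5,165,120),(14,255,255)),"teal":((84,120,60),(98,255,255)),"pink":((160,60,80),(178,255,255))}
def blobs(img,col,amin=60):
    m=cv2.inRange(cv2.cvtColor(img,cv2.COLOR_BGR2HSV),*HSV[col])
    return [k for k in cv2.findContours(m,cv2.RETR_EXTERNAL,cv2.CHAIN_APPROX_NONE)[0] if cv2.contourArea(k)>amin]
def rect(c,k,z):
    P=plane(c,k[:,0,:],z)[:,:2]
    (x,y),(w,h),a=cv2.minAreaRect(np.float32(P*1000))
    if w<h: w,h,a=h,w,a+90
    return np.round([x,y,w,h,(a+90)%180-90],1)
E
python3 - <<'E'
import pickle;from h import *
d=pickle.load(open("c0.pkl","rb"))
for col in("blue","orange"):
  for n in d:
    for k in blobs(d[n]["pixels"],col,250):
      print(col,n,k[:,0].mean(0).round(),cv2.contourArea(k),*[rect(d[n],k,z) for z in(.06,.086)])
T=d["top"]["pixels"];S=d["scene"]["pixels"]
cr=lambda I,u,v,r=26:cv2.resize(I[v-r:v+r,u-r:u+r],(195,195),interpolation=cv2.INTER_CUBIC)
a=[(159,226),(391,152),(310,147),(297,209)];b=[(420,283),(174,168),(228,226),(287,198)]
e=[(230,215),(383,236),(235,146),(160,156)];f=[(348,237),(246,130),(290,300),(368,345)]
cv2.imwrite("pics/m1.png",np.vstack([np.hstack([cr(T,*p) for p in a]),np.hstack([cr(S,*p,32) for p in b]),np.hstack([cr(T,*p,30) for p in e])]))
E
```

```text
blue top [159. 226.] 870.5 [398.2 273.1 108.   60.8 -27.7] [397.1 264.7 105.4  59.3 -27.7]
blue top [544. 174.] 386.0 [ 550.6 -730.    60.8   55.5  -88.9] [ 545.9 -714.2   59.3   54.1  -88.9]
blue top [390. 152.] 915.0 [ 601.2 -330.9  114.7   61.8   -5.2] [ 595.2 -324.8  111.9   60.3   -5.2]
blue scene [419. 282.] 1193.5 [403.7 278.5 114.6  60.7 -27. ] [417.1 280.5 111.7  59.1 -27. ]
blue scene [172. 168.] 852.5 [ 595.2 -339.9  115.2   62.5   -5.6] [ 603.7 -321.9  112.3   60.9   -5.6]
orange top [310. 151.] 810.0 [ 613.1 -118.6  113.4   60.6    0.7] [ 606.8 -117.6  110.7   59.1    0.7]
orange scene [226. 223.] 1060.5 [ 6.043e+02 -1.278e+02  1.123e+02  6.170e+01 -2.000e-01] [ 6.126e+02 -1.153e+02  1.094e+02  6.010e+01 -2.000e-01]
orange scene [286. 196.] 894.5 [455.3 -84.  110.9  60.1 -25.4] [467.4 -72.6 108.   58.6 -25.4]
```

View pics/m1.png

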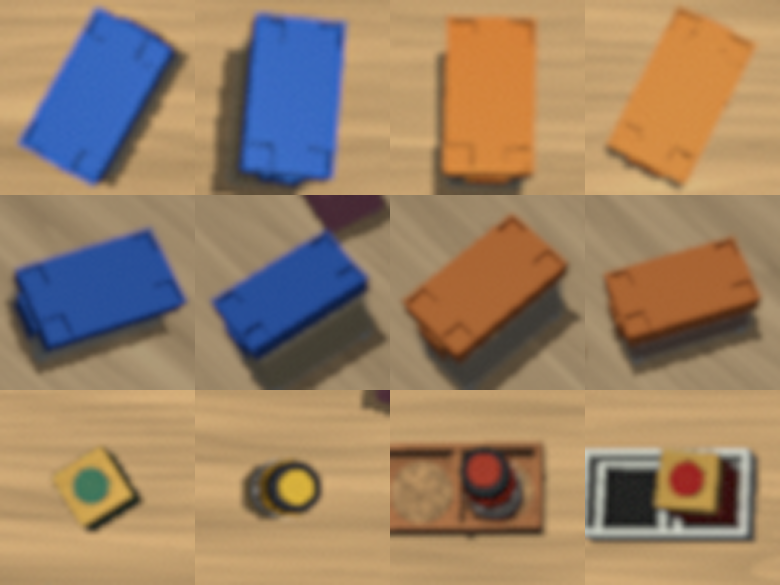

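Reading the mosaic: the blue lid at (159,226) and the orange lid at (297,209) are the low tubs, because they have short shadows and their two-view rays agree at z=60 mm. The lids at (391,152) and (310,147) are the tall bases. They show long shadows and tall clear sides, and their rays agree at 86 mm. The brass-lidded tin with the green dot (230,215) is the one meant; the one at (209,259) is all turquoise and fits less well. The empty bays are on the left (+y), with the cork pad at about (214,147) and the rubber pad at about (145,160).

```bash
cat >> h.py <<'E'
HSV.update({"blue":((106,120,60),(124,255,255)),"orange":((4,150,100),(16,255,255)),"dot_g":((60,70,40),(88,255,255)),"yel":((20,130,120),(32,255,255))})
def top_face(c,u,v,r,col):
    """contour of the bright top face of the lid near pixel u,v"""
    img=c["pixels"];h=cv2.cvtColor(img,cv2.COLOR_BGR2HSV)
    m=cv2.inRange(h,*HSV[col]);w=np.zeros_like(m);cv2.circle(w,(int(u),int(v)),r,255,-1);m&=w
    V=np.median(h[...,2][m>0]);m[h[...,2]<0.82*V]=0
    m=cv2.morphologyEx(m,cv2.MORPH_OPEN,np.ones((3,3),np.uint8))
    ks=cv2.findContours(m,cv2.RETR_EXTERNAL,cv2.CHAIN_APPROX_NONE)[0]
    return max(ks,key=cv2.contourArea)
E
python3 - <<'E'
import pickle;from h import *
from workcell import bot
d=pickle.load(open("c0.pkl","rb"));T,S=d["top"],d["scene"]
for nm,col,a,b,z in[("blow","blue",(159,226),(420,283),.06),("bbase","blue",(391,152),(174,168),.086),("olow","orange",(297,209),(287,198),.06),("obase","orange",(310,147),(228,226),.086)]:
    print(nm,rect(T,top_face(T,*a,32,col),z),rect(S,top_face(S,*b,36,col),z))
def dot(c,u,v,col,r):
    m=cv2.inRange(cv2.cvtColor(c["pixels"],cv2.COLOR_BGR2HSV),*HSV[col]);w=np.zeros_like(m);cv2.circle(w,(u,v),r,255,-1)
    M=cv2.moments(m&w,True);return M["m10"]/M["m00"],M["m01"]/M["m00"],M["m00"]
for nm,col,a,b,z,r in[("tin","dot_g",(229,214),(349,231),.08,7),("jar","yel",(384,236),(245,122),.09,8)]:
    p=dot(T,*a,col,r);q=dot(S,*b,col,r);print(nm,p,q,plane(T,p[:2],z),plane(S,q[:2],z),tri([T,S],[p[:2],q[:2]]))
# tin lid (brass) rectangle, top view
h=cv2.cvtColor(T["pixels"],cv2.COLOR_BGR2HSV);print("brass/wood hsv",h[206,230],h[215,221],h[230,260])
I=cv2.resize(T["pixels"][192:238,205:255],None,fx=8,fy=8,interpolation=cv2.INTER_CUBIC)
J=cv2.resize(T["pixels"][125:185,120:260],None,fx=5,fy=5,interpolation=cv2.INTER_CUBIC)
K=cv2.resize(S["pixels"][265:395,255:415],None,fx=2.3,fy=2.3,interpolation=cv2.INTER_CUBIC)
O=np.zeros((600,800,3),np.uint8);O[:300,:700]=J;O[300:300+299,:368]=K[:299];O[300:600,390:790]=I[30:330]
cv2.imwrite("pics/m2.png",O)
print(bot.current_tool_rot())
E
```

```text
blow [398.4 274.9 109.3  59.1 -27.9] [399.3 279.  106.2  59.2 -27.5]
bbase [ 598.7 -326.3  107.7   59.1   -5.2] [ 601.4 -324.3  108.5   58.7   -5.5]
olow [451.4 -86.4 110.   60.5 -25.5] [452.9 -84.3 108.9  60.1 -25.7]
obase [ 609.4 -118.8  105.6   61.6    0.7] [ 610.5 -116.6  107.7   59.7   -0. ]
tin (227.640625, 214.078125, 64.0) (349.14102564102564, 231.28205128205127, 78.0) [[0.42923665 0.08938377 0.08      ]] [[0.42864124 0.09168506 0.08      ]] [0.42868178 0.09047933 0.07868735]
jar (383.8712871287129, 235.45544554455446, 101.0) (244.18965517241378, 121.0, 58.0) [[ 0.38278733 -0.30692233  0.09      ]] [[ 0.38232898 -0.3051271   0.09      ]] [ 0.38229881 -0.30642513  0.08918742]
brass/wood hsv [ 20 157 203] [ 21 145 187] [ 17 108 207]
[ 2.50419253e+00  1.89580709e+00 -2.49926006e-03]
```

View pics/m2.png

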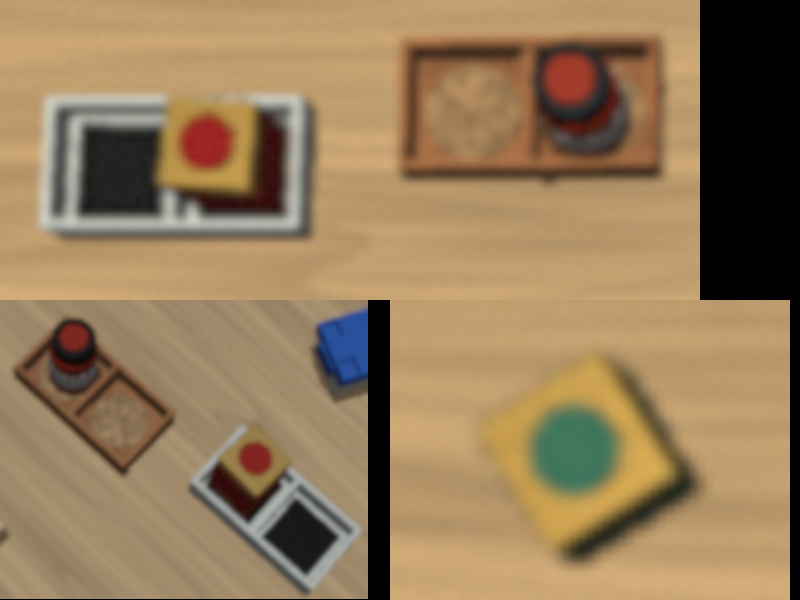

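The mosaic shows both trays nearly square to the image. The tin tray's corners are at mosaic (45,95) to (308,232) and the jar tray's at (403,40) to (660,175). The tin lid's corners are sharp, and the two views agree to 2–4 mm, which is good enough to move.

```bash
cat > m.py <<'E'
from workcell import bot
import numpy as np
from scipy.spatial.transform import Rotation as Ro
def rv(deg): return (Ro.from_euler("z",deg,degrees=True)*Ro.from_euler("x",180,degrees=True)).as_rotvec()
def best(p,deg):
    c=[]
    for a in(deg,deg+180,deg-180):
        q=bot.inverse_kinematics(p,rv(a))
        if q is not None: c.append((abs(q[5]),a))
    return min(c)[1] if c else None
E
python3 - <<'E'
import pickle;from h import *;from m import *
d=pickle.load(open("c0.pkl","rb"));T=d["top"]
for nm,C in[("tin_tray",[(45,95),(305,97),(308,232),(40,230)]),("jar_tray",[(403,40),(660,40),(660,175),(403,173)])]:
    P=plane(T,np.array(C)/5+[120,125],.03)[:,:2]*1000
    e=(P[0]-P[1]+P[3]-P[2])/2;yhat=e/np.linalg.norm(e);ctr=P.mean(0)
    print(nm,ctr.round(1),"len",np.linalg.norm(e).round(1),"yaw",np.degrees(np.arctan2(-e[0],e[1])).round(1),"bay",(ctr+34.5*yhat).round(1))
C=np.array([(600,355),(690,477),(570,555),(482,425)]);P=plane(T,np.c_[205+(C[:,0]-390)/8,192+(C[:,1]-270)/8],.08)[:,:2]*1000
e=P-np.roll(P,-1,0);print("tin",P.mean(0),np.linalg.norm(e,axis=1),np.degrees(np.arctan2(e[:,1],e[:,0])))
print("pads",plane(T,(214,147),.006),plane(T,(144.5,159),.006),"rack",plane(T,[(235,95),(235,88)],.1))
for p,a in[([.382,-.306,.03],0),([.382,-.306,.25],0),([.61,.14,.03],0),([.57,.3,.03],0),([.43,.09,.03],58),([.43,.09,.03],-32),([.452,-.085,.02],64.4),([.61,-.118,.1],90),([.61,-.118,.27],90),([.399,.277,.02],62.3),([.6,-.325,.1],84.7),([.6,-.325,.27],84.7)]:
    b=best(p,a);print(p,a,b,None if b is None else np.round(bot.inverse_kinematics(p,rv(b)),2))
E
```

```text
tin_tray [583.8 303.5] len 146.9 yaw 0.4 bay [583.5 338. ]
jar_tray [618.2 107.6] len 141.3 yaw 0.6 bay [617.8 142.1]
tin [427.3348844   84.70982325] [49.11381836 45.68243282 50.80481089 44.00951914] [  38.0433914   -55.66122368 -144.00910001  122.03054235]
pads [[0.62151846 0.14586373 0.006     ]] [[0.58440923 0.34083381 0.006     ]] rack [[0.73786504 0.0781136  0.1       ]
 [0.75671123 0.07876346 0.1       ]]
[0.382, -0.306, 0.03] 0 0 [-0.92  0.13  1.97 -0.    1.04 -0.92]
[0.382, -0.306, 0.25] 0 0 [-0.92 -0.1   1.75 -0.    1.5  -0.92]
[0.61, 0.14, 0.03] 0 0 [ 0.03  0.45  1.57 -0.    1.12  0.03]
[0.57, 0.3, 0.03] 0 0 [ 0.3   0.49  1.51 -0.    1.13  0.3 ]
[0.43, 0.09, 0.03] 58 58 [-0.07  0.01  2.11  0.    1.03 -1.08]
[0.43, 0.09, 0.03] -32 -32 [-0.07  0.01  2.11 -0.    1.03  0.49]
[0.452, -0.085, 0.02] 64.4 -115.6 [-0.45  0.08  2.05 -0.    1.01  1.57]
[0.61, -0.118, 0.1] 90 -90 [-0.39  0.36  1.55 -0.    1.24  1.19]
[0.61, -0.118, 0.27] 90 -90 [-0.39  0.24  1.35 -0.    1.55  1.19]
[0.399, 0.277, 0.02] 62.3 62.3 [ 0.36  0.14  1.98  0.    1.02 -0.73]
[0.6, -0.325, 0.1] 84.7 -95.3 [-0.67  0.5   1.35 -0.    1.29  0.99]
[0.6, -0.325, 0.27] 84.7 -95.3 [-0.67  0.4   1.15 -0.    1.59  0.99]
```

```bash
cat >> m.py <<'E'
def fz(): return bot.current_contact_force()[2]
def pick(xy,deg,h,N=20,up=.25,op=1.0):
    a=best([*xy,h],deg);bot.set_gripper(op)
    bot.goto([*xy,max(.16,h+.1)],rv(a));bot.line_to([*xy,h],max_speed=.12)
    bot.set_gripper(0.0,N);print("opening",round(bot.current_opening()*92,1),"F",np.round(bot.current_contact_force(),1))
    bot.line_to([*xy,up],max_speed=.2)
    print("held",round(bot.current_opening()*92,1),"t",round(bot.current_clock(),1))
def down(xy,z,zmin,thr=3.,step=.0015):
    bot.line_to([*xy,z],max_speed=.1);bot.hold(.2);f0=fz()
    while z>zmin:
        z-=step;bot.line_to([*xy,z],max_speed=.03);f=fz()-f0
        if f>thr: break
    print("stopped z",round(z,4),"dF",round(f,1),"t",round(bot.current_clock(),1))
    return z
def away(op,up=.25):
    bot.set_gripper(op);p=bot.current_ee_pos();bot.line_to([p[0],p[1],up],max_speed=.2)
E
python3 - <<'E'
from m import *
pick([.3823,-.306],0,.032)
a=best([.619,.143,.04],0);bot.goto([.619,.143,.25],rv(a))
down([.619,.143],.042,.035);away(.75)
pick([.4288,.0905],34,.032)
a=best([.584,.339,.04],0);bot.goto([.584,.339,.25],rv(a))
down([.584,.339],.042,.035);away(.75)
import cv2
for n in("top","scene"): cv2.imwrite(f"pics/{n}1.png",bot.read_camera(n)["pixels"])
t=cv2.imread("pics/top1.png")[100:200,100:300];s=cv2.imread("pics/scene1.png")[240:400,230:430]
cv2.imwrite("pics/m3.png",np.vstack([cv2.resize(t,(500,250)),cv2.resize(s,(430,344))[:, :].copy() if 0 else cv2.resize(s,(500,350))]))
E
```

```text
opening 45.4 F [ 0.8 -0.3 -0. ]
held 44.8 t 6.7
stopped z 0.036 dF 5.6 t 11.9
opening 47.7 F [-0.4  0.4 -0.1]
held 48.2 t 18.3
stopped z 0.036 dF 4.1 t 22.8
```

View pics/m3.png

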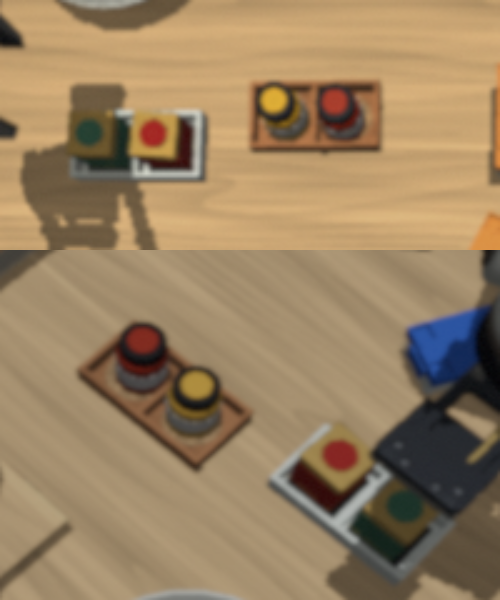

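Both are standing in the correct bays, the tin at mosaic (90,130) and the jar at (275,105), with their neighbours undisturbed. Next is the orange tub.

```bash
cat >> m.py <<'E'
def stack(src,sdeg,dst,ddeg,h=.02):
    pick(src,sdeg+90,h,N=25)
    a=best([*dst,h+.1],ddeg+90);bot.goto([*dst,.25],rv(a))
    return down(dst,h+.091,h+.0795)
E
python3 - <<'E'
from m import *;import cv2
stack([.4521,-.0854],-25.6,[.610,-.1177],.35)
print(np.round(bot.current_contact_force(),1),np.round(bot.current_ft_torque(),2))
t=bot.read_camera("top")["pixels"][100:200,240:380];s=bot.read_camera("scene")["pixels"][150:290,150:310]
cv2.imwrite("pics/m4.png",np.hstack([cv2.resize(t,(400,286)),cv2.resize(s,(400,350))[32:318]]))
E
```

```text
opening 62.0 F [-0.2 -0.1  1. ]
held 61.7 t 30.0
stopped z 0.1005 dF 3.2 t 34.2
[-1.3 -0.3  0.3] [0.   0.28 0.01]
```

View pics/m4.png

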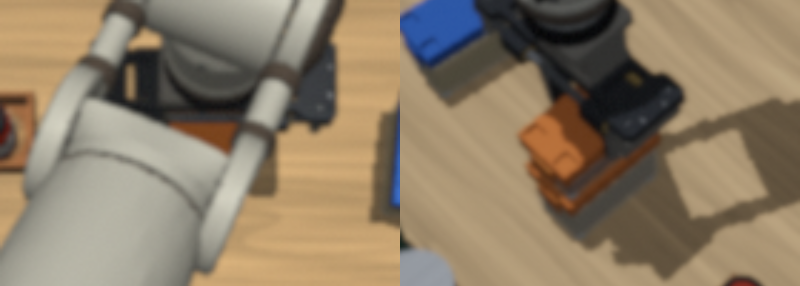

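The tub stopped at h+80.5 mm, which is seated height (unseated contact would be at +86), and the picture shows it in line with its base. I'll release it and go on to blue.

```bash
python3 - <<'E'
from m import *
away(.9)
stack([.3989,.277],-27.7,[.600,-.3253],-5.35)
print(np.round(bot.current_contact_force(),1),np.round(bot.current_ft_torque(),2))
E
```

```text
opening 62.1 F [0.3 0.1 2.1]
held 61.7 t 40.8
stopped z 0.099 dF 8.9 t 46.9
[-4.3  2.3  7.3] [0.55 0.71 0.  ]
```

```bash
python3 - <<'E'
from m import *;from h import *
away(.9);bot.goto([.40,.2,.3],rv(best([.4,.2,.3],0)));bot.hold(.5)
T=bot.read_camera("top");S=bot.read_camera("scene")
import pickle;pickle.dump({"top":T,"scene":S},open("c1.pkl","wb"))
cv2.imwrite("pics/t2.png",T["pixels"]);cv2.imwrite("pics/s2.png",S["pixels"])
cr=lambda I,u,v,r:cv2.resize(I[v-r:v+r,u-r:u+r],(390,290),interpolation=cv2.INTER_CUBIC) 
cv2.imwrite("pics/m5.png",np.vstack([np.hstack([cr(T["pixels"],392,150,35),cr(T["pixels"],311,147,35)]),np.hstack([cr(S["pixels"],170,158,40),cr(S["pixels"],226,213,40)])]))
for nm,col,a,b in[("b","blue",(392,152),(172,152)),("o","orange",(310,147),(226,208))]:
    for z in(.141,.146): print(nm,z,rect(T,top_face(T,*a,36,col),z),rect(S,top_face(S,*b,36,col),z))
print(bot.current_clock())
E
```

```text
b 0.141 [ 599.9 -326.5  107.2   59.3   -5.3] [ 602.2 -323.9  112.    59.1   -5.8]
b 0.146 [ 598.7 -325.3  106.7   59.    -5.3] [ 603.9 -320.2  111.4   58.8   -5.8]
o 0.141 [ 6.075e+02 -1.186e+02  1.126e+02  5.900e+01  6.000e-01] [ 610.  -116.6  108.3   60.     0.9]
o 0.146 [ 6.062e+02 -1.184e+02  1.120e+02  5.870e+01  6.000e-01] [ 611.7 -114.1  107.7   59.7    0.9]
50.8833
```

View pics/m5.png

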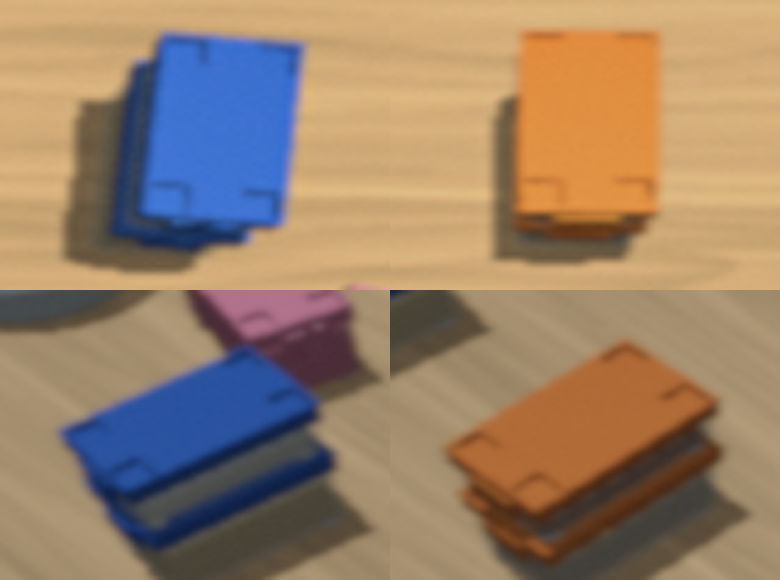

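View pics/s2.png

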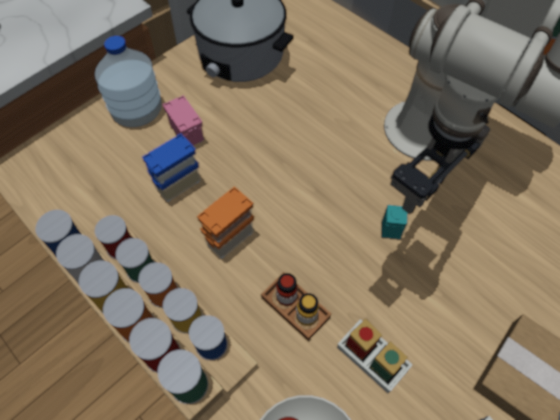

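The lid centres and yaws match the bases to about 2 mm at z=141 mm. The two views disagree more at 146 mm, so both tubs look seated. The blue placing had a larger contact force, so I'll check both lid heights by light touch at the ends.

```bash
python3 - <<'E'
from m import *
bot.set_gripper(0.0,10)
for n,c,a in[("blue",(.601,-.3253),-5.4),("orange",(.609,-.1177),.5)]:
    t=np.radians(a);u=np.array([np.cos(t),np.sin(t)])
    for s in(-.033,.033):
        p=np.array(c)+s*u
        bot.goto([*p,.18],rv(best([*p,.15],a+90)));print(n,s,end=" ");down(p,.147,.136,thr=2.,step=.001)
        bot.line_to([*p,.18],max_speed=.15)
bot.goto([.40,.2,.3],rv(best([.4,.2,.3],0)));print(bot.current_clock())
E
```

```text
blue -0.033 stopped z 0.136 dF 0.9 t 57.6
blue 0.033 stopped z 0.136 dF 0.6 t 61.8
orange -0.033 stopped z 0.136 dF 0.0 t 66.6
orange 0.033 stopped z 0.136 dF 1.7 t 70.8
72.7917
```

```bash
python3 - <<'E'
from m import *
print("open",bot.current_opening())
p=[.601+.033,-.3253-.003];bot.goto([*p,.18],rv(best([*p,.15],84.6)));f0=fz()
for z in(.147,.142,.140,.138,.136,.134,.132):
    bot.line_to([*p,z],max_speed=.05);bot.hold(.15);f=fz()-f0
    print(z,np.round(bot.current_ee_pos(),4),round(f,2))
    if f>4: break
import cv2
cv2.imwrite("pics/s3.png",cv2.resize(bot.read_camera("scene")["pixels"][80:230,90:290],(800,600),interpolation=cv2.INTER_CUBIC))
bot.line_to([*p,.18])
E
```

```text
open 0.004457823413133434
0.147 [ 0.6343 -0.3285  0.1476] 0.66
0.142 [ 0.634  -0.3283  0.142 ] 0.29
0.14 [ 0.634  -0.3283  0.14  ] 0.42
0.138 [ 0.634  -0.3283  0.138 ] -0.24
0.136 [ 0.634  -0.3283  0.136 ] -1.14
0.134 [ 0.634  -0.3283  0.134 ] 0.27
0.132 [ 0.634  -0.3283  0.132 ] 0.79
```

View pics/s3.png

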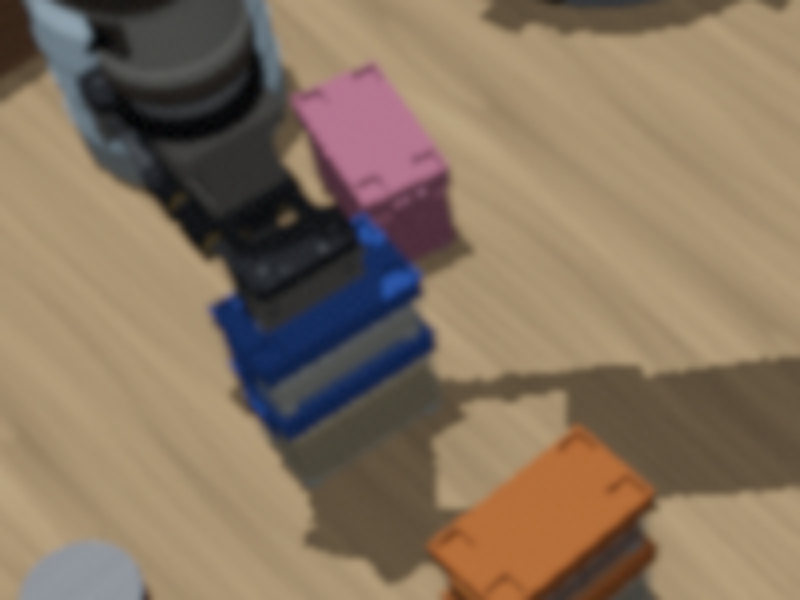

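```bash
python3 - <<'E'
from m import *;from h import *
import pickle
p=[.46,-.2];bot.goto([*p,.06],rv(best([*p,.03],90)));bot.line_to([*p,.012],max_speed=.1);bot.hold(.2);f0=fz()
for i in range(24):
    z=.012-i*.001;bot.line_to([*p,z],max_speed=.05);bot.hold(.1);f=fz()-f0
    if f>4: break
print("counter",z,bot.current_ee_pos(),f);bot.line_to([*p,.3],max_speed=.25)
# lid heights by two views: corners of the rect in each picture
d=pickle.load(open("c1.pkl","rb"));T,S=d["top"],d["scene"]
for nm,col,a,b in[("b","blue",(392,152),(172,152)),("o","orange",(310,147),(226,208))]:
    P=[cv2.boxPoints(cv2.minAreaRect(top_face(c,*q,36,col))) for c,q in((T,a),(S,b))]
    W=[plane(c,x,.141) for c,x in zip((T,S),P)]
    for i in range(4):
        j=np.argmin(np.linalg.norm(W[1]-W[0][i],axis=1));print(nm,tri([T,S],[P[0][i],P[1][j]]).round(4))
print(bot.current_clock())
E
```

```text
counter -0.011 [ 0.4599944  -0.20000108 -0.01100784] 1.8062413040934606
b [ 0.5504 -0.2937  0.1338]
b [ 0.6601 -0.306   0.1306]
b [ 0.6509 -0.3614  0.1383]
b [ 0.5413 -0.3466  0.1468]
o [ 0.6663 -0.089   0.133 ]
o [ 0.6636 -0.1465  0.1405]
o [ 0.5506 -0.1479  0.1444]
o [ 0.5532 -0.0912  0.1314]
90.3833
```

With the fingers shut, the commanded TCP reached −11 mm over bare counter without contact. The tips evidently retract as they close, so the shut-finger probe never touched the lids and says nothing about height. What remains is the placing contact heights (orange at +80.5 mm, blue no contact above +80.5 mm) and the two-view lid heights, which are equal for the two stacks (means 137 mm). Together these indicate both tubs are seated. I'll take a last look, then hand in.

```bash
python3 - <<'E'
from m import *;from h import *
bot.goto([.40,.2,.3],rv(best([.4,.2,.3],0)));bot.hold(.3)
T=bot.read_camera("top");S=bot.read_camera("scene")
for nm,col,a,b in[("b","blue",(392,152),(172,152)),("o","orange",(310,147),(226,208))]:
    print(nm,rect(T,top_face(T,*a,36,col),.141),rect(S,top_face(S,*b,36,col),.141))
cv2.imwrite("pics/s4.png",cv2.resize(S["pixels"][100:400,120:440],(800,600)[:2] if 0 else (640,600)))
print(bot.current_clock())
E
```

```text
b [ 599.9 -326.5  107.2   59.3   -5.3] [ 602.2 -323.9  112.    59.1   -5.8]
o [ 6.075e+02 -1.186e+02  1.126e+02  5.900e+01  6.000e-01] [ 6.100e+02 -1.163e+02  1.083e+02  5.970e+01  3.000e-01]
92.2833
```

View pics/s4.png

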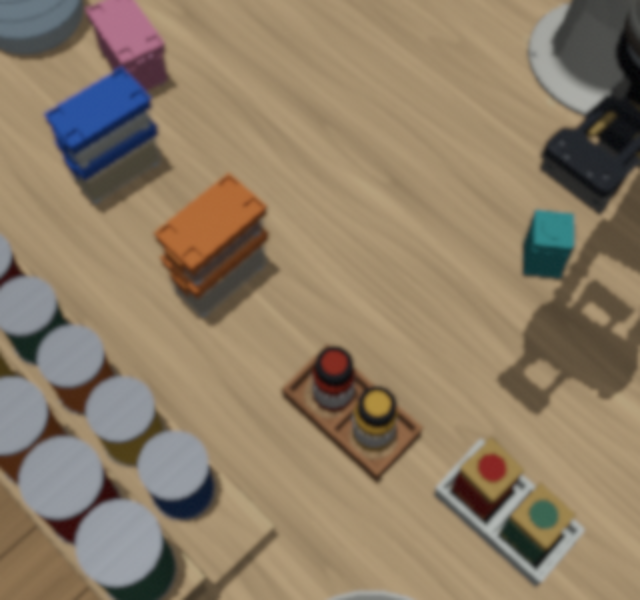

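The last picture shows both stacks upright and in line at (100,120) and (212,235), with the jar at (377,415) and the tin at (543,515) in their bays. The arm is clear of everything.

```bash
python3 -c "
from workcell import bot
bot.job_done()"
```

```text
the job is handed in; nothing more can be done
```

All four containers are put away and the job was handed in at about 92 s of the 131 s. The yellow jar and green tin stand in the empty bays of their trays, and the blue and orange low tubs are on the tall tubs with matching lids.

**Checks that passed:**
- The jar and tin each met the bay floor within about 1 mm of the expected height.
- Both low tubs sit within about 2–3 mm and 1° of their base positions, and the lid positions did not change between the last two looks. The last picture shows everything upright, with the red jar, red tin, pink tub and turquoise tin where they were.
- The orange tub stopped at 80.5 mm above its base, which is seated height.

**Checks that failed or disagreed:**
- **Blue tub:** it went down to 79 mm before contact built to 8.9 N. I take it as seated, because an unseated tub should have met the lid near 86 mm.
- **Lid heights from the two cameras:** both stacks average about 137 mm against 141 mm expected. Corner scatter was about ±8 mm, so this supports seating only weakly.
- **Touch probe of the lids:** it never made contact. The fingertips appear to pull back when shut: commanded to −11 mm over bare counter, they still met nothing. It gave no height information, so seating rests on the placing heights and the pictures.

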